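Fetch a specimen jar from a covered carousel to the microscope

TASK

The jar with the green cap is at the back of the covered specimen carousel: turn the carousel (a bar handle for it sits on top) until that jar stands at the middle of the open front, let go, then take the jar out and stand it upright in the middle of the microscope's round stage plate. The plate's height is not known beforehand: feel for it and set the jar down gently, so that the sprung plate hardly dips, and leave the other three jars in their pockets and the dish, bottle and pen where they are.

Things in the scene. Friction and masses are not known exactly. Their poses are not given: they have to be found in the camera images.
- hood: fixed carousel housing: grey base plate 265 (x, from -125 to +140) x 296 x 12 mm with a clear plastic hood. Origin on the carousel's vertical axis at table height, z up, +x from the open front to the closed back (the open front faces its -x). Clear side walls at y = +-142 mm from x = -23 mm backwards, clear back wall at x = +132 mm, both up to the roof
- roof_edge (a point): middle of the front edge of the hood's clear roof (aluminium trim), on its upper face, 31 mm in front of the carousel's axis, 155 mm above the table; axes as the hood. Roof underside 150 mm above the table, 280 mm wide. All in front of this edge is open above; a jar at the middle of the front has its axis 54 mm in front of the edge, so grasp it across the front (fingers to its left and right)
- carousel (a joint): turning angle of the carousel about its vertical axis, rad, 0 at the start, counter-clockwise seen from above is positive, turns freely both ways beyond a full turn, stays where it is left (friction about 0.1 N m)
- handle (a point): middle of the black bar handle on the carousel's axis above the roof, 187 mm above the table: bar 85 mm long (along this point's y), 16 mm wide (its x), 34 mm tall, half of it above this point; turns with the carousel
- disc (a point): centre of the carousel disc's top, 30 mm above the table, grey, 240 mm in diameter, turns with the handle. Four pockets, centres 85 mm from here along this point's +-x and +-y: white collars 12 mm high, inner radius 30 mm, a jar standing loosely in each. The green jar's is on the -x side and starts more than 95 degrees from the open front
- green_jar_mid (a point): middle (half-way up, on its axis) of the loose green-capped specimen jar: upright glass cylinder with paper label, 54 mm in diameter, 85 mm tall (cap: the top 20 mm, same diameter), about 0.1 to 0.2 kg; z up along its axis; the jar wanted; when standing in its pocket this point is 72.5 mm above the table
- blue_jar_mid (a point): middle (half-way up, on its axis) of the loose blue-capped specimen jar: upright glass cylinder with paper label, 54 mm in diameter, 85 mm tall (cap: the top 20 mm, same diameter), about 0.1 to 0.2 kg; z up along its axis; stays in the carousel
- red_jar_mid (a point): middle (half-way up, on its axis) of the loose red-capped specimen jar: upright glass cylinder with paper label, 54 mm in diameter, 85 mm tall (cap: the top 20 mm, same diameter), about 0.1 to 0.2 kg; z up along its axis; stays in the carousel
- yellow_jar_mid (a point): middle (half-way up, on its axis) of the loose yellow-capped specimen jar: upright glass cylinder with paper label, 54 mm in diameter, 85 mm tall (cap: the top 20 mm, same diameter), about 0.1 to 0.2 kg; z up along its axis; stays in the carousel
- stage_axis (a point): point on the vertical axis of the microscope's stage plate, 60 mm above the table, z up. The plate is round, white, 104 mm across, 8 mm thick, with a thin black ring of 86 mm. It rides on a focus column: its top stands 0 to 40 mm above this point, different each time and not reported, so feel for it. Below is a white base 40 mm high, x -85 to +125, y -85 to +105 mm
- pillar (a point): foot of the microscope's steel pillar, 40 mm above the table; 22 mm thick with collar and knobs up to 70 mm wide, 310 mm above the table high, 131 mm from the stage centre; the microscope's head is swung away, 130 mm further to its +y side, 200 to 410 mm above the table. Axes as the stage
- stage (a joint): how far the sprung stage plate is pushed down from its rest height, m, 0 up, 0.010 on the bottom stop; spring about 1 N per mm
- dish: closed petri dish lying flat, 94 mm in diameter, 17 mm high, loose bystander; origin at the middle of its underside
- wash_bottle: white bottle with red cap, 60 mm in diameter, 150 mm tall, standing loose, bystander; origin at the middle of its underside
- pen: green pen lying flat, 12 mm wide (x), 120 mm long (y), 10 mm high, loose bystander; origin at the middle of its underside
Mind the look-alikes: they are no part of the job. Leave any orange or turquoise look-alike of the part that bears red_jar_mid alone.

How it is judged:
By the outcome, as a careful person would: the job done as asked, in the order asked, and still so for the second after the job is handed in, with the robot touching nothing.
It also fails if it takes over 69 s, if anything falls off the work surface, if the arm or the gripper's body presses on something with over 40 N, if the wrist force passes 120 N, or if a joint passes its speed limit or range.

ROBOT

A 6-joint arm with a two-finger parallel gripper is mounted at the origin on the work surface. World frame = base frame: x ahead of the robot, y to its left, z up, the work surface at z = 0. Lengths are in mm, angles in degrees, forces in N, time in s.
With the tool pointing down it reaches from about 400 to 825 mm from the base axis. Payload 7 kg.
Tool frame: the origin (TCP) lies midway between the tips of the shut fingers; the grasp point (between the pads) lies 19 mm behind it; z points along the fingers, y is the line along which they close (so a half turn about z gives the same grasp; the last joint's range is limited). The gripper opens to 88 mm and grips with 3 to 60 N. Pads are 19 mm wide; open, the fingers measure 130 mm over their backs; the gripper's body (78 mm by 193 mm) begins 47 mm behind the grasp point.
Start: joints at [-54.941, 20.546, 0.682, 0, -70.136, -16.507], TCP at [214.739, -639.908, 226.561] pointing down, gripper open.
Joint ranges: [-176.03, 176.03], [-82.01, 121.73], [-58.28, 71.71], [-173.87, 95.51], [-174.79, -0.11], [-173.66, 173.66]. Speed limits (degrees/s): [136.94, 136.94, 172.46, 180, 180, 180].

INTERFACE

Orientations are given as [roll, pitch, yaw] about the fixed x, y, z axes, in that order (R = Rz(yaw) Ry(pitch) Rx(roll)).
In Python, from cell import bot gives the robot as it stands.
- The arm moves only by the shell command python3 -m jog 'ROWS'. ROWS is a JSON object of lists of equal length, an entry for each row: "delta_pos": the shift along the tool's x, y, z in units of 20 mm (1.0 is 20 mm), a list of three; "rotation": the turn, a rotation vector about the tool's x, y, z in units of 2 pi rad (1.0 is 2 pi rad), a list of three; "fingers": the closure in counts, from 0 (fully open) to 255 (shut). In form: {"delta_pos": [[dx, dy, dz], ...], "rotation": [[rx, ry, rz], ...], "fingers": [fingers, ...]}. A call has 1 to 20 rows; each row shifts and turns the commanded pose from where the row before left it, along the tool's axes as they then stand; what a row does not reach is not made up. A row lasts 1/12 s, in which the tool goes at most 41.7 mm and 7.16 degrees, less where a joint would pass 70% of its speed; a pose out of reach is approached as far as the arm can. A call with a number of a shift or a turn outside -1 to 1 is refused whole. A call with a gripper value outside its range is refused whole. The fingers move at their own pace and stop on an object; the grip force is fixed at half the most. Time passes only in rows, so rows that do not move let the fingers close. It gives the time, the measured TCP pose, the force, the opening and the grip force at its end, in the units of the state.
- bot.sense(): the state, without advancing time (a new reading comes with each control period).
- bot.read_camera(name): name is "side" or "top" or "wrist"; returns the picture (400x640x3 uint8, red, green, blue); there is no depth.
- bot.calibration(name): a dict with "camera_matrix" (3x3 intrinsics, pixels), "extrinsics" (4x4, takes a point from camera to world coordinates). Camera axes: x right, y up, looking along -z (the intrinsics and any distortion apply to the point x, -y, -z); pixel columns grow to the right and rows downward; lengths in mm; the calibration is good to about 2 mm. The wrist camera is an equidistant fisheye: a pixel r from the principal point sees the ray r / f radians off the axis. A picture is of the moment at which its call begins: read the wrist's pose just before it. calibration takes no time and is no camera call; for the wrist camera it gives the pose at the moment of the call.
- bot.sign_off(): hands the job in; it is judged then, once.
The state is a dict: "clock": time; "joints": joint angles; "qd": joint speeds; "tau": joint torques, N m; "eef_pos": TCP position; "orientation": TCP orientation; "force": force on the tool from outside, world axes, zero at the start; "ft_torque": the same for the moment, N m; "width": opening from 0.0 (shut) to 1.0 (fully open); "finger_force": force on a finger pad.
Only numpy, scipy, OpenCV 4.12 (cv2) and the standard library are available. Lean on these libraries where they do the work, as an engineer would, in place of code of your own. Each camera call takes 0.05 s, during which the arm holds its last target. There are 200 camera calls.

## Working session

There is one attempt and no reset: what is moved stays moved. The work goes in short steps, Python scripts to look and compute and a shell command to move; the robot and the scene stay as the last step left them, time stands still between calls to the robot, and variables do not carry over. Pictures are saved under pics/ and viewed, at most 10 in all, crops included, and the job is handed in when it is done.

```bash
mkdir -p pics; ls
python3 - <<'E'
from cell import bot
import cv2,numpy as np
print(bot.sense())
ims=[bot.read_camera(n) for n in ("top","side")]
for n,i in zip(("top","side"),ims): cv2.imwrite(f"pics/{n}0.png",i[:,:,::-1])
for n in("top","side","wrist"):
    c=bot.calibration(n); print(n,np.round(c["camera_matrix"],1).tolist(),np.round(c["extrinsics"],3).tolist(),[k for k in c])
E
```

```text
pics
{'clock': 0.0, 'joints': array([-5.49408727e+01,  2.05909551e+01,  6.36256800e-01, -1.92778436e-02,
       -7.01338093e+01, -1.65062125e+01]), 'qd': array([ 0.00130882,  0.07368839,  0.08592401,  0.08938864, -0.10764751,
       -0.04269499]), 'tau': array([ 1.39874439e-03, -5.82722354e+01,  2.93060035e+01,  6.99756235e+00,
        7.08594176e-03, -2.12913192e-04]), 'eef_pos': array([ 214.59938938, -639.50042577,  225.64959255]), 'orientation': array([ 1.79909991e+02, -7.77330049e-03, -1.61453644e+02]), 'force': array([ 0.41264173,  0.00721757, -0.22398994]), 'ft_torque': array([-0.01793169,  0.02586802,  0.02718259]), 'finger_force': 0.0, 'width': 1.0000866222656455}
top [[495.7, 0.0, 315.1], [0.0, 495.7, 200.0], [0.0, 0.0, 1.0]] [[-0.014, 0.983, -0.185, 232.435], [-1.0, -0.015, -0.001, -16.865], [-0.004, 0.185, 0.983, 1733.357], [0.0, 0.0, 0.0, 1.0]] ['camera_matrix', 'extrinsics']
side [[361.3, 0.0, 319.1], [0.0, 361.3, 197.7], [0.0, 0.0, 1.0]] [[-0.848, 0.297, -0.44, 91.426], [-0.53, -0.463, 0.71, 704.719], [0.007, 0.835, 0.55, 700.772], [0.0, 0.0, 0.0, 1.0]] ['camera_matrix', 'extrinsics']
wrist [[309.7, 0.0, 323.5], [0.0, 309.7, 194.2], [0.0, 0.0, 1.0]] [[-0.318, -0.905, -0.283, 138.745], [0.948, -0.304, -0.096, -665.702], [0.001, -0.299, 0.954, 383.938], [0.0, 0.0, 0.0, 1.0]] ['camera_matrix', 'extrinsics']
```

View pics/top0.png

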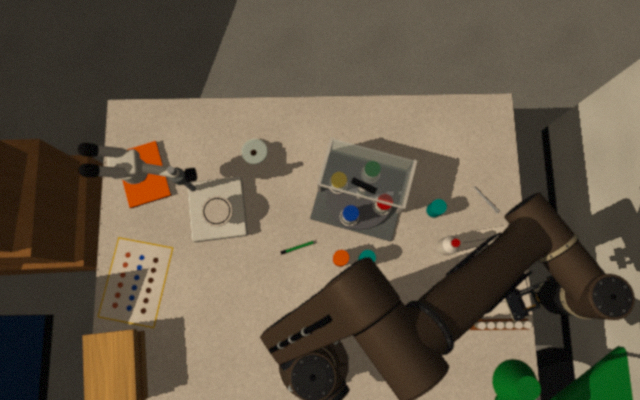

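View pics/side0.png

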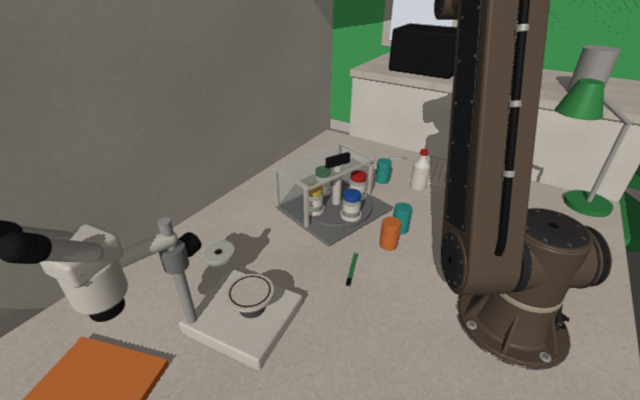

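The top view shows the hood centred near (362,188), with its front facing down towards the robot. The caps are green (373,169), yellow (339,180), blue (350,213) and red (384,203), and the handle is at (364,185). The microscope stage ring is at (217,211). The turquoise cups (436,208) and (366,257) and the orange one (341,258) are look-alikes standing outside the hood. I'll take an enlarged crop to confirm this and measure from it.

```bash
cat > h.py <<'E'
from cell import bot
import cv2,numpy as np
def ray(n,u,v,c=None):
    c=c or bot.calibration(n);K=c["camera_matrix"];T=np.array(c["extrinsics"])
    x,y=(u-K[0][2])/K[0][0],(v-K[1][2])/K[1][1]
    if n=="wrist":
        r=np.hypot(x,y); s=np.sin(r)/r if r>1e-9 else 1; d=np.array([x*s,-y*s,-np.cos(r)])
    else: d=np.array([x,-y,-1.])
    return T[:3,3],T[:3,:3]@d
def onz(n,u,v,z,c=None):
    o,d=ray(n,u,v,c); return o+d*(z-o[2])/d[2]
def px(n,p,c=None):
    c=c or bot.calibration(n);K=np.array(c["camera_matrix"]);T=np.array(c["extrinsics"])
    q=T[:3,:3].T@(np.array(p)-T[:3,3]); q=q*[1,-1,-1]
    if n=="wrist":
        t=np.arctan2(np.hypot(q[0],q[1]),q[2]); h=np.hypot(q[0],q[1]); a=q[:2]/h*t
    else: a=q[:2]/q[2]
    return a*K[0,0]+K[:2,2]
E
python3 - <<'E'
import cv2
a=cv2.imread("pics/top0.png")[130:250,180:460]; b=cv2.imread("pics/side0.png")[140:340,170:420]
a=cv2.resize(a,None,fx=2.8,fy=2.8,interpolation=cv2.INTER_CUBIC)
cv2.imwrite("pics/crop_t.png",a)
E
```

```text
(no output)
```

View pics/crop_t.png

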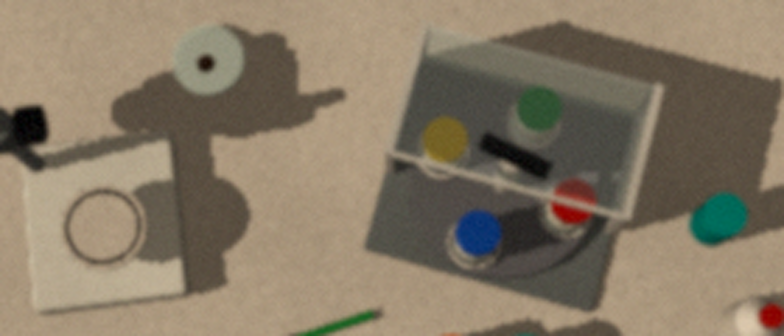

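Run:
```python
from h import *
T=cv2.imread("pics/top0.png");
H=cv2.cvtColor(T,cv2.COLOR_BGR2HSV)
def cen(lo,hi,box):
    m=cv2.inRange(H,lo,hi); k=np.zeros_like(m);x0,y0,x1,y1=box;k[y0:y1,x0:x1]=m[y0:y1,x0:x1]
    n,l,s,c=cv2.connectedComponentsWithStats(k); i=1+np.argmax(s[1:,4]); return c[i],s[i]
B=(310,135,430,245)
for nm,lo,hi in [("green",(45,50,40),(85,255,255)),("blue",(105,120,50),(130,255,255)),("yellow",(18,100,60),(32,255,255)),("red",(170,130,80),(180,255,255)),("red2",(0,150,80),(8,255,255)),("black",(0,0,0),(180,255,40))]:
    try:
        c,s=cen(lo,hi,B); z=204 if nm=="black" else 115; print(nm,c.round(1),s,onz("top",*c,z).round(1))
    except Exception as e: print(nm,e)
f=lambda u,v:(u/2.8+180,v/2.8+130)
for nm,p,z in [("trimL",(388,154),155),("trimR",(631,217),155),("backL",(430,28),155),("backR",(660,86),155),("baseFL",(366,249),12),("baseFR",(597,310),12),("stage",(104,227),80),("stageL",(65,227),80),("stageT",(104,189),80),
 ("mbFL",(38,311),40),("mbFR",(186,292),40),("mbBR",(171,138),40),("mbBL",(24,165),40),("dish",(208,60),17)]:
    print(nm,np.round(f(*p),1),onz("top",*f(*p),z).round(1))
# black bar orientation
m=cv2.inRange(H,(0,0,0),(180,255,60)); k=np.zeros_like(m); k[175:197,348:380]=m[175:197,348:380]
cs,_=cv2.findContours(k,cv2.RETR_EXTERNAL,2); r=max(cs,key=cv2.contourArea); r=cv2.minAreaRect(r); print(r); print([onz("top",*p,204).round(1)[:2] for p in cv2.boxPoints(r)], onz("top",*r[0],204))
S=cv2.imread("pics/side0.png");H=cv2.cvtColor(S,cv2.COLOR_BGR2HSV)
c,s=cen((105,120,50),(130,255,255),(330,180,370,215)); print("side blue",c,s)
print(px("side",(0,0,0)))
```

```text
green [372.2 168.3] [364 161  17  16 212] [ 643.1 -208.8  115. ]
blue [350.5 212.6] [343 205  16  16 203] [ 493.4 -132.   115. ]
yellow [338.5 179.4] [331 171  16  17 212] [606.4 -94.8 115. ]
red attempt to get argmax of an empty sequence
red2 [383.3 206.1] [377 203  14   7  66] [ 513.6 -240.9  115. ]
black [363.8 185.3] [352 178  25  16 154] [ 565.8 -169.8  204. ]
trimL [318.6 185. ] [579.5 -27.5 155. ]
trimR [405.4 207.5] [ 501.  -306.5  155. ]
backL [333.6 140. ] [731.4 -79.6 155. ]
backR [415.7 160.7] [ 656.4 -348.   155. ]
baseFL [310.7 218.9] [489.6   1.   12. ]
baseFR [393.2 240.7] [ 408.8 -284.9   12. ]
stage [217.1 211.1] [511.  316.5  80. ]
stageL [203.2 211.1] [511.7 363.6  80. ]
stageT [217.1 197.5] [557.7 317.5  80. ]
mbFL [193.6 241.1] [414.7 403.   40. ]
mbFR [246.4 234.3] [435.4 222.1  40. ]
mbBR [241.1 179.3] [629.4 243.1  40. ]
mbBL [188.6 188.9] [597.6 426.2  40. ]
dish [254.3 151.4] [736.7 200.5  17. ]
((363.63739013671875, 185.27053833007812), (27.357460021972656, 7.717571258544922), 25.201122283935547)
[array([ 573.9, -125.3]), array([ 596.4, -136.3]), array([ 557.5, -213.3]), array([ 535.3, -202.1])] [ 565.73081929 -169.33187466  204.        ]
side blue [351.35532995 195.15736041] [343 189  18  14 197]
[509.7813551  320.16330462]
```

The crop confirms that the green cap inside the hood, at the back of the carousel at about (372,168), is the jar wanted. The orange and turquoise cups stand outside the hood. I'm moving above the handle.

```bash
python3 -m jog '{"delta_pos":[[-0.5,0.35,-0.6],[-0.9,0.62,-0.6],[-0.97,0.66,-0.6],[-0.97,0.66,-0.6],[-0.97,0.66,-0.4],[-0.97,0.66,-0.2],[-0.97,0.66,0],[-0.97,0.66,0],[-0.97,0.66,0],[-0.97,0.66,0],[-0.97,0.66,0],[-0.97,0.66,0],[-0.97,0.66,0],[-0.97,0.66,0],[-0.97,0.66,0],[-0.97,0.66,0],[-0.97,0.66,0],[-0.97,0.66,0],[-0.97,0.66,0],[-0.97,0.66,0]],"rotation":[[0,0,0],[0,0,0],[0,0,0],[0,0,0],[0,0,0],[0,0,0],[0,0,0],[0,0,0],[0,0,0],[0,0,0],[0,0,0],[0,0,0],[0,0,0],[0,0,0],[0,0,0],[0,0,0],[0,0,0],[0,0,0],[0,0,0],[0,0,0]],"fingers":[0,0,0,0,0,0,0,0,0,0,0,0,0,0,0,0,0,0,0,0]}'
python3 -m jog '{"delta_pos":[[-0.97,0.66,0],[-0.97,0.66,0],[-0.97,0.66,0],[-0.97,0.66,0],[-0.97,0.66,0],[-0.45,0.3,0],[0,0,0],[0,0,0]],"rotation":[[0,0,0],[0,0,0],[0,0,0],[0,0,0],[0,0,0],[0,0,0],[0,0,0],[0,0,0]],"fingers":[0,0,0,0,0,0,0,0]}'
python3 - <<'E'
from h import *
s=bot.sense();c=bot.calibration("wrist"); i=bot.read_camera("wrist"); cv2.imwrite("pics/w1.png",i[:,:,::-1])
import pickle; pickle.dump(c,open("w1.pkl","wb")); print(s["eef_pos"],s["orientation"],s["joints"],s["force"])
E
```

```text
clock: 1.77
eef_pos: [491.0, -274.7, 287.2]
orientation: [-180.0, 0.0, -161.4]
force: [-0.6, -0.1, 0.0]
width: 0.999
finger_force: 0.0
clock: 2.43
eef_pos: [568.1, -173.7, 286.6]
orientation: [180.0, -0.0, -161.4]
force: [-0.0, 0.3, -0.2]
width: 1.0
finger_force: 0.0
[ 568.05805973 -173.68248132  286.60444649] [ 1.79991908e+02 -2.47987695e-02 -1.61374597e+02] [ 1.83630063e+00  1.10983296e+01 -4.47991579e+00 -6.06642796e-04
 -7.44478339e+01 -7.32107363e+01] [-0.02652624  0.26508074 -0.19905605]
```

View pics/w1.png

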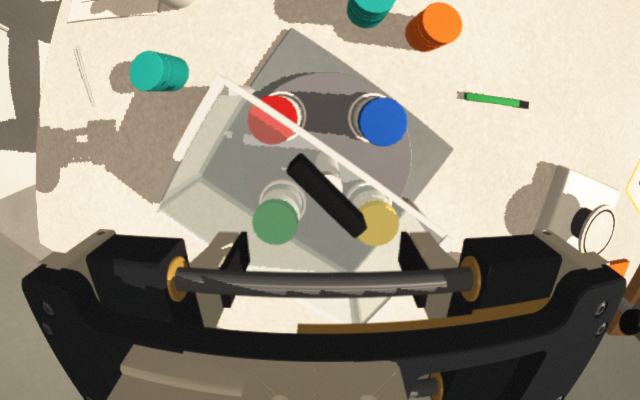

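The wrist view shows the handle bar from about (295,162) to (360,230), with caps green (275,221), blue (382,121), red (273,119) and yellow (378,223). The roof trim runs from (222,80) to (447,238).

Run:
```python
from h import *
import pickle
c=pickle.load(open("w1.pkl","rb")); W=cv2.imread("pics/w1.png");H=cv2.cvtColor(W,cv2.COLOR_BGR2HSV)
def big(lo,hi,b):
    m=cv2.inRange(H,lo,hi);k=np.zeros_like(m);x0,y0,x1,y1=b;k[y0:y1,x0:x1]=m[y0:y1,x0:x1]
    cs,_=cv2.findContours(k,cv2.RETR_EXTERNAL,2);return max(cs,key=cv2.contourArea)
P={}
for nm,lo,hi,b in [("green",(45,60,40),(85,255,255),(240,185,310,250)),("blue",(105,120,50),(130,255,255),(350,90,415,150)),("yellow",(18,60,60),(32,255,255),(355,200,400,250)),("red",(0,120,80),(8,255,255),(240,90,310,150))]:
    k=big(lo,hi,b); (e,ax,an)=cv2.fitEllipse(cv2.convexHull(k)); P[nm]=onz("wrist",*e,115,c)[:2]; print(nm,np.round(e,1),np.round(ax,1),P[nm].round(1))
k=big((0,0,0),(180,255,50),(280,145,375,242)); r=cv2.minAreaRect(k);print(r)
bp=[onz("wrist",*p,200,c)[:2] for p in cv2.boxPoints(r)];print(np.round(bp,1),np.mean(bp,0))
for nm,u,v,z in [("trimA",222,80,155),("trimB",447,238,155),("baseA",292,29,12),("baseB",453,150,12)]: print(nm,onz("wrist",u,v,z,c).round(1))
g=P["blue"]-P["green"];y=P["yellow"]-P["red"]
print((P["blue"]+P["green"])/2,(P["yellow"]+P["red"])/2,np.degrees(np.arctan2(g[1],g[0])),np.degrees(np.arctan2(y[1],y[0])))
```

```text
green [275.  221.4] [44.7 45.3] [ 639.4 -209.6]
blue [382.5 121.2] [47.9 49.3] [ 492.3 -133.2]
yellow [375.6 222.7] [46.6 46.8] [603.6 -98.3]
red [267.8 124.7] [32.9 48.6] [ 535.2 -248.3]
((327.25, 195.75001525878906), (98.99494934082031, 23.334524154663086), 45.0)
[[ 554.7 -212.7]
 [ 537.6 -204. ]
 [ 576.1 -128.8]
 [ 595.3 -136.8]] [ 565.91551854 -170.553537  ]
trimA [ 501.3 -298.5  155. ]
trimB [582.5 -26.6 155. ]
baseA [ 409.2 -273.5   12. ]
baseB [493.    4.8  12. ]
[ 565.87105989 -171.4005104 ] [ 569.40341065 -173.30165444] 152.5348327449488 65.50622388206159
```

```bash
for k in 1 2; do :; done; python3 -m jog '{"delta_pos":[[0,0,0],[0,0,0],[0,0,0],[0,0,0],[0,0,0],[0,0,0],[0,0,0],[0,0,0],[0,0,0],[0,0,0],[0,0,0],[0,0,0],[0,0,0],[0,0,0],[0,0,0],[0,0,0]],"rotation":[[0,0,-0.01944],[0,0,-0.01944],[0,0,-0.01944],[0,0,-0.01944],[0,0,-0.01944],[0,0,-0.01944],[0,0,-0.01944],[0,0,-0.01944],[0,0,-0.01944],[0,0,-0.01944],[0,0,-0.01944],[0,0,-0.01944],[0,0,-0.01944],[0,0,-0.01944],[0,0,-0.01944],[0,0,-0.01944]],"fingers":[0,0,0,0,0,0,0,0,0,0,0,0,0,0,0,0]}'
python3 -m jog '{"delta_pos":[[0,0,0],[0,0,0],[0,0,0],[0,0,0],[0,0,0],[0,0,0],[0,0,0],[0,0,0],[0,0,0],[0,0,0],[0,0,0],[0,0,0],[0,0,0],[0,0,0],[0,0,0],[0,0,0],[0,0,0],[0,0,0]],"rotation":[[0,0,-0.01944],[0,0,-0.01944],[0,0,-0.01944],[0,0,-0.01944],[0,0,-0.01944],[0,0,-0.01944],[0,0,-0.01944],[0,0,-0.01944],[0,0,-0.01944],[0,0,-0.01944],[0,0,-0.01944],[0,0,-0.01944],[0,0,-0.01944],[0,0,-0.01944],[0,0,-0.01944],[0,0,-0.01944],[0,0,0],[0,0,0]],"fingers":[0,0,0,0,0,0,0,0,0,0,0,0,0,0,0,0,0,0]}'; python3 -c "
from cell import bot;print(bot.sense()['joints'])"
```

```text
clock: 3.82
eef_pos: [567.4, -175.3, 286.9]
orientation: [-180.0, -0.0, -49.2]
force: [-0.3, -0.4, -0.1]
width: 0.998
finger_force: 0.0
clock: 5.32
eef_pos: [567.6, -175.0, 286.8]
orientation: [180.0, -0.0, 62.2]
force: [0.1, 0.6, -0.1]
width: 0.995
finger_force: 0.0
[ 1.70510110e+00  1.10637979e+01 -4.49597455e+00  1.70427098e-03
 -7.44290225e+01  1.50512264e+02]
```

```bash
python3 -m jog '{"delta_pos":[[0.14,-0.12,0.3],[0,0,0.7],[0,0,0.8],[0,0,0.8],[0,0,0.8],[0,0,0.8],[0,0,0.8],[0,0,0.5],[0,0,0.25],[0,0,0],[0,0,0],[0,0,0],[0,0,0],[0,0,0],[0,0,0]],"rotation":[[0,0,0],[0,0,0],[0,0,0],[0,0,0],[0,0,0],[0,0,0],[0,0,0],[0,0,0],[0,0,0],[0,0,0],[0,0,0],[0,0,0],[0,0,0],[0,0,0],[0,0,0]],"fingers":[0,0,0,0,60,120,150,150,150,150,150,255,255,255,255]}'
```

```text
clock: 6.57
eef_pos: [567.5, -170.7, 172.1]
orientation: [180.0, -0.0, 62.5]
force: [-0.4, -1.7, -0.6]
width: 0.226
finger_force: 0.0
```

```bash
python3 -m jog '{"delta_pos":[[0,0,0],[0,0,0],[0,0,0],[0,0,0],[0,0,0]],"rotation":[[0,0,0],[0,0,0],[0,0,0],[0,0,0],[0,0,0]],"fingers":[255,255,255,255,255]}'; python3 -c "
from cell import bot;s=bot.sense();print(s['joints'],s['ft_torque'],s['eef_pos'])"
```

```text
clock: 6.98
eef_pos: [567.1, -170.5, 171.9]
orientation: [-180.0, -0.0, 62.5]
force: [-3.0, 3.5, 5.1]
width: 0.179
finger_force: 30.0
[ 2.15939668e+00  1.51764405e+01 -1.44846314e+01 -7.19091272e-03
 -6.03494733e+01  1.50355959e+02] [0.97520971 1.39134944 0.12366472] [ 567.09386849 -170.51194653  171.93583944]
```

```bash
python3 -m jog '{"delta_pos":[[0,0,0],[0,0,0],[0,0,0],[0,0,0],[0,0,0],[0,0,0],[0,0,0],[0,0,0]],"rotation":[[0,0,0.005],[0,0,0.01],[0,0,0.01667],[0,0,0.01667],[0,0,0.01667],[0,0,0.01667],[0,0,0.01667],[0,0,0.01667]],"fingers":[255,255,255,255,255,255,255,255]}'; python3 -c "
from cell import bot;s=bot.sense();print(s['joints'],s['ft_torque'],s['eef_pos'])"
```

```text
clock: 7.65
eef_pos: [567.2, -170.6, 171.9]
orientation: [180.0, 0.0, 20.8]
force: [-3.7, 2.2, 5.3]
width: 0.179
finger_force: 30.0
[ 2.15437965e+00  1.51800457e+01 -1.44845235e+01  5.02681765e-03
 -6.03401471e+01  1.08665369e+02] [0.68177508 1.2335743  0.30939567] [ 567.16274086 -170.62855538  171.93687219]
```

```bash
python3 -m jog '{"delta_pos":[[0,0,0],[0,0,0],[0,0,0],[0,0,0],[0,0,0],[0,0,0],[0,0,0],[0,0,0],[0,0,0],[0,0,0],[0,0,0],[0,0,0],[0,0,0],[0,0,0],[0,0,0],[0,0,0],[0,0,0],[0,0,0],[0,0,0],[0,0,0]],"rotation":[[0,0,0.01667],[0,0,0.01667],[0,0,0.01667],[0,0,0.01667],[0,0,0.01667],[0,0,0.01667],[0,0,0.01667],[0,0,0.01667],[0,0,0.01667],[0,0,0.01667],[0,0,0.01667],[0,0,0.01667],[0,0,0.01667],[0,0,0.01667],[0,0,0.01667],[0,0,0.01667],[0,0,0.01667],[0,0,0.01667],[0,0,0.01667],[0,0,0.01667]],"fingers":[255,255,255,255,255,255,255,255,255,255,255,255,255,255,255,255,255,255,255,255]}'
python3 -m jog '{"delta_pos":[[0,0,0],[0,0,0],[0,0,0],[0,0,0]],"rotation":[[0,0,0.012],[0,0,0.0085],[0,0,0],[0,0,0]],"fingers":[255,255,255,255]}'
python3 - <<'E'
from h import *
import pickle
s=bot.sense();c=bot.calibration("wrist"); i=bot.read_camera("wrist"); cv2.imwrite("pics/w2.png",i[:,:,::-1])
pickle.dump(c,open("w2.pkl","wb")); print(s["eef_pos"],s["orientation"],s["joints"],s["force"])
E
```

```text
clock: 9.32
eef_pos: [566.9, -170.9, 171.9]
orientation: [180.0, -0.0, -99.2]
force: [-3.9, 1.1, 5.6]
width: 0.18
finger_force: 30.0
clock: 9.65
eef_pos: [566.9, -170.9, 172.0]
orientation: [180.0, -0.0, -106.3]
force: [-4.3, 1.2, 5.0]
width: 0.182
finger_force: 30.0
[ 566.8961832  -170.89364962  171.9659876 ] [ 1.79982893e+02 -2.38604345e-02 -1.06340101e+02] [ 2.13697159e+00  1.51707520e+01 -1.44994281e+01  1.98008002e-02
 -6.03536086e+01 -1.84868746e+01] [-4.28297414  1.2454058   4.99587674]
```

View pics/w2.png

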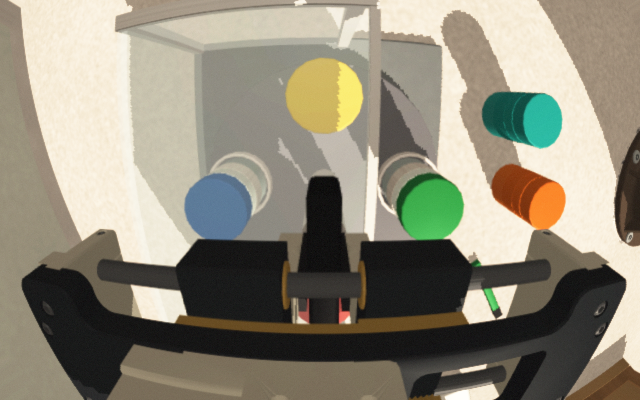

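The green jar (430,206) is now at the open front, with blue (219,206) opposite and yellow (324,95) to the side. The trim runs nearly straight down at column ~372. I'll check the angle from this view.

```bash
python3 - <<'E'
from h import *
import pickle
c=pickle.load(open("w2.pkl","rb")); W=cv2.imread("pics/w2.png");H=cv2.cvtColor(W,cv2.COLOR_BGR2HSV)
def el(lo,hi,b):
    m=cv2.inRange(H,lo,hi);k=np.zeros_like(m);x0,y0,x1,y1=b;k[y0:y1,x0:x1]=m[y0:y1,x0:x1]
    cs,_=cv2.findContours(k,cv2.RETR_EXTERNAL,2);return cv2.fitEllipse(cv2.convexHull(max(cs,key=cv2.contourArea)))
P={}
for nm,lo,hi,b in [("green",(45,60,40),(85,255,255),(390,165,470,245)),("blue",(95,80,50),(130,255,255),(180,165,260,245)),("yellow",(18,60,60),(35,255,255),(275,50,370,140))]:
    e=el(lo,hi,b);P[nm]=onz("wrist",*e[0],115,c)[:2];print(nm,np.round(e[0],1),np.round(e[1],1),P[nm].round(1))
    print(np.linalg.norm(P[nm]-[567,-171]), np.degrees(np.arctan2(*(P[nm]-[567,-171])[::-1])))
g=P["green"]-P["blue"];print(np.degrees(np.arctan2(g[1],g[0])),np.linalg.norm(g))
# trim edges: pale->  scan rows for columns 355..395
for v in (60,90,120,150,180,210,230):
    r=W[v,350:395].astype(int).sum(1); d=np.diff(r,n=1); a=np.argsort(-abs(d))[:3]; print(v,[(350+int(k),int(d[k])) for k in a])
E
python3 - <<'E'
import cv2
cv2.imwrite("pics/w2c.png",cv2.resize(cv2.imread("pics/w2.png")[0:250,330:460],None,fx=2.4,fy=2.4,interpolation=2))
E
```

```text
green [429.5 207.2] [67.  68.7] [ 488.8 -151.5]
80.58776312505691 165.9654984943244
blue [217.7 207.2] [64.7 67.2] [ 645.  -197.2]
82.30520013975848 -18.54535788610534
yellow [323.8  95.3] [76.7 78.3] [ 544.  -252.2]
84.44376718207613 -105.83048013717844
163.68627825325927 162.7667861211862
60 [(366, 50), (368, -39), (367, 27)]
90 [(379, -105), (361, -104), (386, 97)]
120 [(379, -118), (353, -89), (352, -70)]
150 [(371, -140), (367, 121), (378, -103)]
180 [(377, -159), (380, -132), (366, 122)]
210 [(375, -134), (386, 116), (393, -97)]
230 [(363, 129), (373, -128), (374, -95)]
```

View pics/w2c.png

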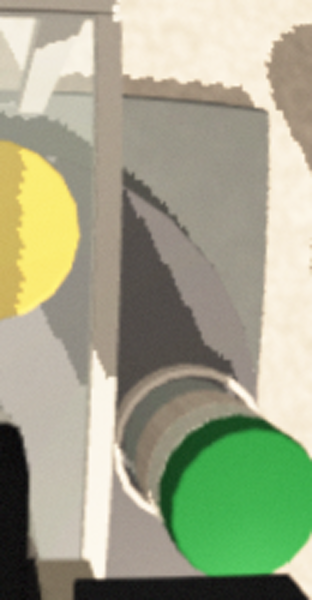

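Run:
```python
from h import *
import pickle
c=pickle.load(open("w2.pkl","rb"))
for a,b,z in [((380.4,8.3),(372.9,239.6),155),((368.3,8.3),(363.3,233),155),((441.7,45.8),(437,166.7),12)]:
    p,q=onz("wrist",*a,z,c),onz("wrist",*b,z,c);d=q-p;an=np.degrees(np.arctan2(d[1],d[0]));n=np.array([-np.sin(np.radians(an)),np.cos(np.radians(an))])
    print(p.round(1),q.round(1),an,n@(p[:2]-[567,-171]))
```

```text
[ 499.  -292.6  155. ] [ 539.1 -158.8  155. ] 73.33438992708683 30.246629507668395
[ 505.8 -294.1  155. ] [ 543.9 -165.1  155. ] 73.5553797742337 23.851838261663843
[ 407.5 -275.7   12. ] [ 444.5 -148.8   12. ] 73.73190025638219 123.8079222770288
```

Alignment is good: green at 163.7° against the hood front at 163.55°. I'll release, lift, move out over the front and turn so the camera is on the robot side.

```bash
python3 -m jog '{"delta_pos":[[0,0,0],[0,0,0],[0,0,0],[0,0,0],[0,0,-0.4],[0,0,-0.8],[0,0,-0.9],[0,0,-0.9],[0,0,-0.9],[0,0,-0.9],[0,0,-0.9],[0,0.5,-0.2],[0,0.95,0],[0,0.95,0],[0,0.95,0],[0,0.9,0]],"rotation":[[0,0,0],[0,0,0],[0,0,0],[0,0,0],[0,0,0],[0,0,0],[0,0,0],[0,0,0],[0,0,0],[0,0,0],[0,0,0],[0,0,0],[0,0,0],[0,0,0],[0,0,0],[0,0,0]],"fingers":[170,100,0,0,0,0,0,0,0,0,0,0,0,0,0,0]}'
python3 -m jog '{"delta_pos":[[0,0,0],[0,0,0],[0,0,0],[0,0,0],[0,0,0],[0,0,0],[0,0,0],[0,0,0],[0,0,0],[0,0,0],[0,0,0],[0,0,0],[0,0,0],[0,0,0],[0,0,0]],"rotation":[[0,0,0.01925],[0,0,0.01925],[0,0,0.01925],[0,0,0.01925],[0,0,0.01925],[0,0,0.01925],[0,0,0.01925],[0,0,0.01925],[0,0,0.01925],[0,0,0.01925],[0,0,0.01925],[0,0,0.01925],[0,0,0.01925],[0,0,0],[0,0,0]],"fingers":[0,0,0,0,0,0,0,0,0,0,0,0,0,0,0]}'
python3 - <<'E'
from h import *
import pickle
s=bot.sense();c=bot.calibration("wrist"); i=bot.read_camera("wrist"); cv2.imwrite("pics/w3.png",i[:,:,::-1])
pickle.dump(c,open("w3.pkl","wb")); print(s["eef_pos"],s["orientation"],s["joints"],s["force"])
E
```

```text
clock: 11.03
eef_pos: [484.4, -146.6, 289.6]
orientation: [180.0, 0.0, -106.3]
force: [0.6, 0.0, -0.2]
width: 0.997
finger_force: 0.0
clock: 12.28
eef_pos: [485.5, -146.8, 289.7]
orientation: [180.0, 0.0, 163.8]
force: [0.4, 0.5, -0.3]
width: 0.998
finger_force: 0.0
[ 485.50113084 -146.75965171  289.69311663] [1.79996496e+02 6.96312447e-03 1.63821612e+02] [ 5.39968013e+00  2.39273851e+00 -1.41677907e+01 -7.27629166e-04
 -7.34317070e+01 -1.11577861e+02] [ 0.4285054   0.52612984 -0.31064443]
```

View pics/w3.png

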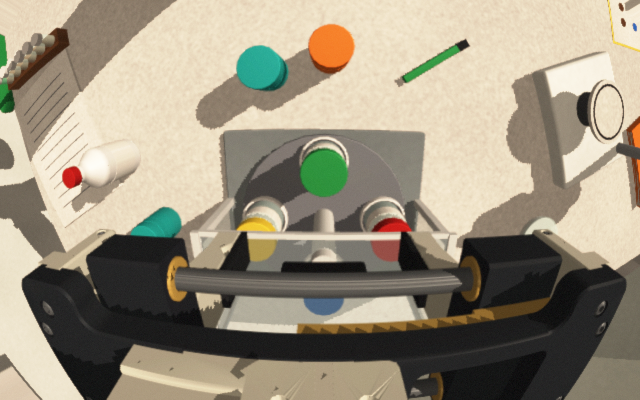

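Run:
```python
from h import *
import pickle
c=pickle.load(open("w3.pkl","rb")); W=cv2.imread("pics/w3.png");H=cv2.cvtColor(W,cv2.COLOR_BGR2HSV)
m=cv2.inRange(H,(45,60,40),(85,255,255));k=np.zeros_like(m);k[140:200,295:355]=m[140:200,295:355]
cs,_=cv2.findContours(k,2,2);e=cv2.fitEllipse(cv2.convexHull(max(cs,key=cv2.contourArea)));p=onz("wrist",*e[0],114,c);print(e,p)
t=np.array([485.5,-146.8]);d=p[:2]-t;y=np.radians(163.8);print("tool dx,dy",d@[np.cos(y),np.sin(y)],d@[np.sin(y),-np.cos(y)])
print(px("wrist",(485.5,-147,114),c), px("wrist",(511,316.5,80),c),onz("wrist",607,110,80,c))
```

```text
((323.4210510253906, 172.3046417236328), (48.844268798828125, 49.184112548828125), 36.00018310546875) [ 484.64579745 -146.52217282  114.        ]
tool dx,dy 0.8977966306992936 0.028480768512521987
[323.22149193 173.1411672 ] [602.98737589 111.85262618] [509.68595034 328.81680676  80.        ]
```

The green cap at (323,172) is within 1 mm of the tool axis, so I descend and grip.

```bash
python3 -m jog '{"delta_pos":[[0.04,0,0.5],[0,0,1],[0,0,1],[0,0,1],[0,0,1],[0,0,1],[0,0,1],[0,0,1],[0,0,1],[0,0,1],[0,0,0.9],[0,0,0.6],[0,0,0.3],[0,0,0.13],[0,0,0],[0,0,0],[0,0,0],[0,0,0],[0,0,0],[0,0,0]],"rotation":[[0,0,0],[0,0,0],[0,0,0],[0,0,0],[0,0,0],[0,0,0],[0,0,0],[0,0,0],[0,0,0],[0,0,0],[0,0,0],[0,0,0],[0,0,0],[0,0,0],[0,0,0],[0,0,0],[0,0,0],[0,0,0],[0,0,0],[0,0,0]],"fingers":[0,0,0,0,0,0,0,0,0,0,0,0,0,0,50,100,255,255,255,255]}'
```

```text
clock: 14.0
eef_pos: [485.2, -146.6, 61.4]
orientation: [180.0, 0.1, 163.6]
force: [-0.5, 1.2, 2.8]
width: 0.609
finger_force: 30.1
```

```bash
python3 -m jog '{"delta_pos":[[0,0,0],[0,0,0]],"rotation":[[0,0,0],[0,0,0]],"fingers":[255,255]}'; python3 -c "
from cell import bot;s=bot.sense();print(s['joints'],s['ft_torque'],s['eef_pos'])"
```

```text
clock: 14.17
eef_pos: [485.3, -146.6, 61.4]
orientation: [180.0, 0.0, 163.6]
force: [-1.9, 1.3, 4.3]
width: 0.614
finger_force: 30.0
[ 5.43006811e+00  1.48875853e+01 -3.24219434e+01  7.18088746e-03
 -4.26475205e+01 -1.11825833e+02] [ 0.35213925  0.35392456 -0.02448046] [ 485.25196827 -146.57007768   61.42207238]
```

```bash
python3 -m jog '{"delta_pos":[[0,0,-0.2],[0,0,-0.4],[0,0,-0.6],[0,0,-0.8],[0,0,-0.9],[0,0,-0.9],[0,0,-0.9],[0,0,-0.9],[0,0,-0.9],[0,0,-0.9],[0,0,-0.7],[0,0,-0.4]],"rotation":[[0,0,0],[0,0,0],[0,0,0],[0,0,0],[0,0,0],[0,0,0],[0,0,0],[0,0,0],[0,0,0],[0,0,0],[0,0,0],[0,0,0]],"fingers":[255,255,255,255,255,255,255,255,255,255,255,255]}'
python3 -m jog '{"delta_pos":[[0.1,0.35,0],[0.2,0.7,0],[0.225,0.94,0],[0.225,0.94,0],[0.225,0.94,0],[0.225,0.94,0],[0.225,0.94,0],[0.225,0.94,0],[0.225,0.94,0],[0.225,0.94,0],[0.225,0.94,0],[0.225,0.94,0],[0.225,0.94,0],[0.225,0.94,0],[0.225,0.94,0],[0.225,0.94,0],[0.2,0.8,0],[0.1,0.4,0],[0,0,0],[0,0,0]],"rotation":[[0,0,0],[0,0,0],[0,0,0],[0,0,0],[0,0,0],[0,0,0],[0,0,0],[0,0,0],[0,0,0],[0,0,0],[0,0,0],[0,0,0],[0,0,0],[0,0,0],[0,0,0],[0,0,0],[0,0,0],[0,0,0],[0,0,0],[0,0,0]],"fingers":[255,255,255,255,255,255,255,255,255,255,255,255,255,255,255,255,255,255,255,255]}'
python3 - <<'E'
from h import *
import pickle
s=bot.sense();c=bot.calibration("wrist"); i=bot.read_camera("wrist"); cv2.imwrite("pics/w4.png",i[:,:,::-1])
pickle.dump(c,open("w4.pkl","wb")); print(s["eef_pos"],s["orientation"],s["joints"],s["force"],s["width"])
E
```

```text
clock: 15.17
eef_pos: [485.4, -146.7, 233.3]
orientation: [180.0, 0.1, 163.6]
force: [0.8, -0.6, -1.0]
width: 0.61
finger_force: 30.0
clock: 16.83
eef_pos: [499.4, 170.4, 230.1]
orientation: [-179.9, -0.1, 163.6]
force: [-0.9, -0.2, -1.4]
width: 0.614
finger_force: 30.0
[499.41006426 170.38306084 230.09276862] [-1.79928199e+02 -6.41537874e-02  1.63649717e+02] [ 4.01415325e+01  6.55031413e+00 -1.74131791e+01 -1.51489414e-02
 -6.61317926e+01 -1.46485634e+02] [-0.85348083 -0.16188208 -1.43293728] 0.613552798510721
```

View pics/w4.png

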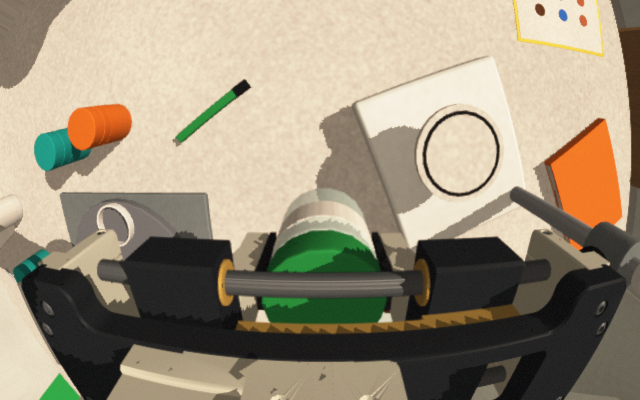

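The wrist view shows the jar held upright, the stage ring centred near (461,152) and the pillar foot near (514,193).

Run:
```python
from h import *
import pickle
c=pickle.load(open("w4.pkl","rb"));W=cv2.imread("pics/w4.png");T=cv2.imread("pics/top0.png");S=cv2.imread("pics/side0.png")
def ring(I,b,th,n,c=None):
    x0,y0,x1,y1=b;m=(I[y0:y1,x0:x1].max(2)<th).astype(np.uint8)
    cs,_=cv2.findContours(m,cv2.RETR_EXTERNAL,2);k=max(cs,key=lambda q:cv2.minEnclosingCircle(q)[1]);e=cv2.fitEllipse(cv2.convexHull(k))
    u=np.add(e[0],(x0,y0));print(n,u,e[1]);return u
uw=ring(W,(418,102,506,202),60,"wrist"); ut=ring(T,(195,192,240,230),120,"top")
g=cv2.cvtColor(T[195:228,200:235],cv2.COLOR_BGR2GRAY);print(g[16,::2])
for z in (60,70,80,90,100):
    print(z,onz("wrist",*uw,z,c).round(1)[:2],onz("top",*ut,z).round(1)[:2])
    if z in(60,80,100): # ring radius check in wrist view
        q=[onz("wrist",*p,z,c)[:2] for p in [(423.5,152),(499,152),(461,105.5),(461,196)]];print(np.linalg.norm(q[0]-q[1]),np.linalg.norm(q[2]-q[3]))
print("pillar",onz("wrist",514,193,40,c), onz("wrist",357,103,40,c),onz("wrist",492,57,40,c))
```

```text
wrist [460.58665085 153.06993484] (74.52037811279297, 84.34906768798828)
top [235.52481079 208.73970985] (23.60015106201172, 28.338407516479492)
[172 137 109 153 154 150 152 155 153 158 156 156 153 150 121 111 106  91]
60 [517.7 328.4] [521.5 257.7]
99.34106049158694 106.44786119581283
70 [514.8 324.3] [519.8 256. ]
80 [511.9 320.2] [518.  254.4]
93.29119741309489 99.96519449136868
90 [509.  316.1] [516.3 252.7]
100 [506.1 312. ] [514.6 251.1]
87.2413343346028 93.48252778692442
pillar [597.53108018 409.43099868  40.        ] [435.41233877 227.78430832  40.        ] [416.80457012 407.80336428  40.        ]
```

Run:
```python
from h import *
import pickle
c=pickle.load(open("w4.pkl","rb"));T=cv2.imread("pics/top0.png");S=cv2.imread("pics/side0.png")
def ring(I,cx,cy,r0,r1,n):   # darkest point along each radial direction
    g=cv2.GaussianBlur(cv2.cvtColor(I,cv2.COLOR_BGR2GRAY),(0,0),0.7).astype(np.float32);P=[]
    for a in np.arange(0,2*np.pi,.1):
        r=np.arange(r0,r1,.25);x=(cx+r*np.cos(a)).astype(np.float32);y=(cy+r*np.sin(a)).astype(np.float32)
        s=cv2.remap(g,x[None],y[None],1)[0];k=s.argmin()
        if 0<k<len(r)-1:P.append((x[k],y[k]))
    e=cv2.fitEllipse(np.array(P));print(n,len(P),e);return e[0]
ut=ring(T,217,211,10,17,"top");us=ring(S,250,291,12,24,"side")
A=[ray("top",*ut),ray("side",*us),ray("wrist",460.6,153.1,c)]
def tri(L):
    M=np.zeros((3,3));b=np.zeros(3)
    for o,d in L:
        d=d/np.linalg.norm(d);Q=np.eye(3)-np.outer(d,d);M+=Q;b+=Q@o
    return np.linalg.solve(M,b)
print(tri(A),tri(A[:2]),tri([A[0],A[2]]),tri(A[1:]))
```

```text
top 48 ((216.98513793945312, 210.64642333984375), (25.03389549255371, 27.626829147338867), 87.31689453125)
side 53 ((249.87759399414062, 292.22509765625), (37.66618728637695, 39.788841247558594), 2.51785945892334)
[510.09275552 316.09841643  87.76807864] [510.84215269 315.41270331  86.42030919] [509.74187312 315.35551928  90.68575539] [509.18567225 316.57163672  88.5272039 ]
```

```bash
python3 -m jog '{"delta_pos":[[0,0,0],[0,0,0],[0,0,0],[0,0,0],[0,0,0],[0,0,0],[0,0,0],[0,0,0],[0,0,0],[0,0,0],[0,0,0],[0,0,0]],"rotation":[[0,0,-0.01],[0,0,-0.0177],[0,0,-0.0177],[0,0,-0.0177],[0,0,-0.0177],[0,0,-0.0177],[0,0,-0.0177],[0,0,-0.0177],[0,0,-0.0177],[0,0,-0.0177],[0,0,-0.0177],[0,0,-0.01]],"fingers":[255,255,255,255,255,255,255,255,255,255,255,255]}'
python3 -m jog '{"delta_pos":[[-0.3,0.21,0],[-0.6,0.42,0],[-0.75,0.52,0],[-0.75,0.52,0],[-0.75,0.52,0],[-0.75,0.52,0],[-0.75,0.52,0],[-0.75,0.52,0],[-0.4,0.28,0],[-0.2,0.14,0],[0,0,0.5],[0,0,0.9],[0,0,0.9],[0,0,0.8],[0,0,0.5],[0,0,0.3],[0,0,0],[0,0,0],[0,0,0]],"rotation":[[0,0,0],[0,0,0],[0,0,0],[0,0,0],[0,0,0],[0,0,0],[0,0,0],[0,0,0],[0,0,0],[0,0,0],[0,0,0],[0,0,0],[0,0,0],[0,0,0],[0,0,0],[0,0,0],[0,0,0],[0,0,0],[0,0,0]],"fingers":[255,255,255,255,255,255,255,255,255,255,255,255,255,255,255,255,255,255,255]}'
python3 - <<'E'
from h import *
import pickle
s=bot.sense();c=bot.calibration("wrist"); i=bot.read_camera("wrist"); cv2.imwrite("pics/w5.png",i[:,:,::-1])
pickle.dump(c,open("w5.pkl","wb")); print(s["eef_pos"],s["orientation"],s["joints"],s["force"],s["width"])
print(px("wrist",(510,316,88),c))
E
```

```text
clock: 17.88
eef_pos: [499.9, 169.2, 230.9]
orientation: [180.0, -0.0, -125.2]
force: [0.3, -0.1, -1.1]
width: 0.612
finger_force: 30.0
clock: 19.47
eef_pos: [502.3, 316.7, 153.9]
orientation: [-180.0, 0.1, -125.5]
force: [0.1, -0.1, -1.8]
width: 0.613
finger_force: 30.0
[502.30673018 316.67619134 153.92503845] [-1.79977599e+02  8.20059395e-02 -1.25480993e+02] [ 5.10856532e+01  1.61734728e+01 -1.56827429e+01  2.05626392e-02
 -5.80605857e+01 -8.65775274e+01] [ 0.07434645 -0.10038673 -1.77258035] 0.6133935158855197
[316.24142383 211.94449641]
```

View pics/w5.png

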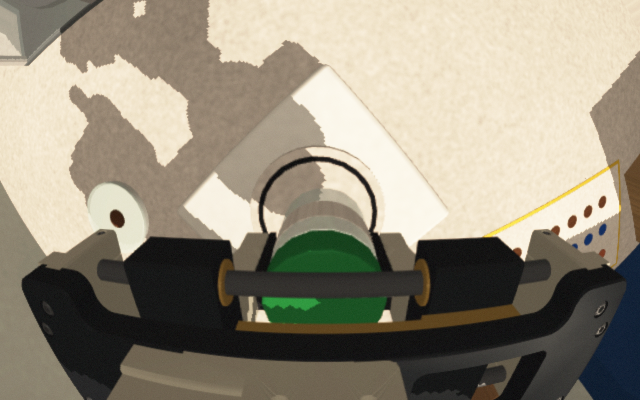

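The jar hangs just above the plate. The ring shows from (261,210) over (318,158) to (376,212), so I fit it.

Run:
```python
from h import *
import pickle
from scipy.optimize import least_squares
c=pickle.load(open("w5.pkl","rb"));W=cv2.imread("pics/w5.png").max(2).astype(np.float32)
P=[]
for a in np.radians(np.r_[-180:-130:3,-130:-50:3,-50:0:3]):
    r=np.arange(40,66,.5);x=(318+r*np.cos(a)).astype(np.float32);y=(212+r*np.sin(a)).astype(np.float32)
    s=cv2.remap(W,x[None],y[None],1)[0];k=s.argmin()
    if s[k]<60:P.append((x[k],y[k]))
print(len(P))
for z in (80,85,88,92,96,100):
    Q=np.array([onz("wrist",*p,z,c)[:2] for p in P])
    f=least_squares(lambda v:np.hypot(*(Q-v[:2]).T)-v[2],[510,316,43],loss="soft_l1");print(z,f.x.round(1),round(f.cost,2))
```

```text
61
80 [512.8 320.6  46. ] 1.68
85 [511.6 319.1  45. ] 1.62
88 [510.9 318.2  44.4] 1.57
92 [509.9 316.9  43.6] 1.52
96 [508.9 315.7  42.8] 1.47
100 [507.9 314.5  42. ] 1.41
```

```bash
python3 -m jog '{"delta_pos":[[-0.1,-0.16,0],[-0.11,-0.16,0.2],[0,0,0.3],[0,0,0.2],[0,0,0],[0,0,0]],"rotation":[[0,0,0],[0,0,0],[0,0,0],[0,0,0],[0,0,0],[0,0,0]],"fingers":[255,255,255,255,255,255]}'
for i in 1 2 3; do python3 -m jog '{"delta_pos":[[0,0,0]],"rotation":[[0,0,0]],"fingers":[255]}' | grep -E 'force|eef'; done
python3 -m jog '{"delta_pos":[[0,0,0.05],[0,0,0.05],[0,0,0.05],[0,0,0.05],[0,0,0]],"rotation":[[0,0,0],[0,0,0],[0,0,0],[0,0,0],[0,0,0]],"fingers":[255,255,255,255,255]}'
```

```text
clock: 20.02
eef_pos: [509.2, 315.8, 138.3]
orientation: [180.0, -0.1, -125.5]
force: [-0.0, -0.0, -0.5]
width: 0.614
finger_force: 30.0
eef_pos: [509.4, 316.1, 138.9]
force: [0.1, 0.1, -0.3]
finger_force: 30.0
eef_pos: [509.5, 316.2, 139.1]
force: [0.6, 0.4, -2.4]
finger_force: 30.0
eef_pos: [509.5, 316.2, 139.2]
force: [-0.2, -0.3, -0.4]
finger_force: 30.0
clock: 20.68
eef_pos: [509.3, 316.0, 134.7]
orientation: [180.0, -0.0, -125.5]
force: [-0.1, -0.5, -0.6]
width: 0.609
finger_force: 30.0
```

```bash
cat > f.sh <<'E'
grep -E 'eef|^force' | tr '\n' ' '; echo
E
for i in 1 2 3 4 5 6 7; do python3 -m jog '{"delta_pos":[[0,0,0.025]],"rotation":[[0,0,0]],"fingers":[255]}' | sh f.sh; done; for i in 1 2 3; do python3 -m jog '{"delta_pos":[[0,0,0]],"rotation":[[0,0,0]],"fingers":[255]}' | sh f.sh; done
```

```text
eef_pos: [509.4, 316.1, 134.4] force: [0.7, 0.4, -1.5] 
eef_pos: [509.5, 316.1, 134.0] force: [-0.5, -0.1, -1.6] 
eef_pos: [509.4, 316.1, 133.4] force: [-0.7, 0.4, -1.1] 
eef_pos: [509.4, 316.1, 132.9] force: [-0.4, -0.3, -2.2] 
eef_pos: [509.4, 316.1, 132.4] force: [-0.8, -0.5, -1.0] 
eef_pos: [509.4, 316.1, 131.9] force: [0.0, 0.2, -1.0] 
eef_pos: [509.4, 316.1, 131.4] force: [-0.2, 0.2, -1.9] 
eef_pos: [509.4, 316.0, 131.3] force: [0.2, -0.1, -1.6] 
eef_pos: [509.4, 316.1, 131.4] force: [-0.8, 0.3, -1.1] 
eef_pos: [509.4, 316.1, 131.5] force: [-0.1, -0.4, -0.4]
```

```bash
for i in 1 2 3 4 5 6; do python3 -m jog '{"delta_pos":[[0,0,0.025]],"rotation":[[0,0,0]],"fingers":[255]}' | sh f.sh; done; for i in 1 2; do python3 -m jog '{"delta_pos":[[0,0,0]],"rotation":[[0,0,0]],"fingers":[255]}' | sh f.sh; done
```

```text
eef_pos: [509.5, 316.2, 131.1] force: [-0.7, -0.2, -0.5] 
eef_pos: [509.4, 316.1, 130.5] force: [0.7, 0.2, -1.5] 
eef_pos: [509.4, 316.1, 129.9] force: [-0.1, -0.1, -1.3] 
eef_pos: [509.4, 316.1, 129.4] force: [-0.2, 0.3, -1.2] 
eef_pos: [509.4, 316.1, 128.9] force: [-0.3, 0.5, -1.0] 
eef_pos: [509.4, 316.1, 128.4] force: [-0.5, -0.1, -1.1] 
eef_pos: [509.4, 316.0, 128.3] force: [-0.4, -0.5, -1.4] 
eef_pos: [509.4, 316.1, 128.4] force: [-0.6, -0.2, -1.5]
```

```bash
for i in 1 2 3 4; do python3 -m jog '{"delta_pos":[[0,0,0.025]],"rotation":[[0,0,0]],"fingers":[255]}' | sh f.sh; done; for i in 1 2 3; do python3 -m jog '{"delta_pos":[[0,0,0]],"rotation":[[0,0,0]],"fingers":[255]}' | sh f.sh; done
```

```text
eef_pos: [509.5, 316.2, 128.0] force: [-0.2, -0.0, -0.6] 
eef_pos: [509.4, 316.1, 127.5] force: [-0.5, -0.9, -1.1] 
eef_pos: [509.4, 316.1, 126.9] force: [0.7, -0.2, -1.9] 
eef_pos: [509.4, 316.1, 126.4] force: [0.1, 0.2, -2.3] 
eef_pos: [509.4, 316.0, 126.3] force: [-0.7, -1.1, -0.5] 
eef_pos: [509.4, 316.0, 126.4] force: [0.2, -0.5, -1.1] 
eef_pos: [509.5, 316.1, 126.4] force: [-0.3, -0.1, -0.8]
```

```bash
for i in 1 2; do python3 -m jog '{"delta_pos":[[0,0,0.025]],"rotation":[[0,0,0]],"fingers":[255]}' | sh f.sh; done; for i in 1 2 3 4 5; do python3 -m jog '{"delta_pos":[[0,0,0]],"rotation":[[0,0,0]],"fingers":[255]}' | sh f.sh; done
```

```text
eef_pos: [509.5, 316.1, 126.1] force: [0.9, 0.2, -0.1] 
eef_pos: [509.5, 316.1, 125.5] force: [-0.1, -0.2, -0.1] 
eef_pos: [509.5, 316.2, 125.5] force: [-0.0, -0.9, -0.8] 
eef_pos: [509.5, 316.1, 125.5] force: [-0.1, 0.5, 0.1] 
eef_pos: [509.5, 316.1, 125.6] force: [0.1, -0.0, 0.1] 
eef_pos: [509.4, 316.1, 125.5] force: [-0.3, -0.0, 0.2] 
eef_pos: [509.5, 316.1, 125.5] force: [0.0, -0.4, 0.8]
```

Contact is clear: the mean force rose about 1.2 N from baseline, so the plate has dipped about 1 mm, roughly the jar's own weight. Next I release and lift off straight up.

```bash
python3 -m jog '{"delta_pos":[[0,0,0],[0,0,0],[0,0,0],[0,0,0],[0,0,0],[0,0,0],[0,0,0],[0,0,0],[0,0,-0.2],[0,0,-0.5],[0,0,-0.8],[0,0,-0.9],[0,0,-0.9],[0,0,-0.9],[0,0,-0.9],[0,0,-0.9],[0,0,-0.5]],"rotation":[[0,0,0],[0,0,0],[0,0,0],[0,0,0],[0,0,0],[0,0,0],[0,0,0],[0,0,0],[0,0,0],[0,0,0],[0,0,0],[0,0,0],[0,0,0],[0,0,0],[0,0,0],[0,0,0],[0,0,0]],"fingers":[90,80,70,60,40,20,0,0,0,0,0,0,0,0,0,0,0]}'
python3 -m jog '{"delta_pos":[[0.3,0,-0.5],[0.6,0,-0.5],[0.8,0,0],[0.8,0,0],[0.5,0,0],[0.2,0,0],[0,0,0],[0,0,0]],"rotation":[[0,0,0],[0,0,0],[0,0,0],[0,0,0],[0,0,0],[0,0,0],[0,0,0],[0,0,0]],"fingers":[0,0,0,0,0,0,0,0]}'
python3 - <<'E'
from h import *
import pickle
s=bot.sense();c=bot.calibration("wrist"); i=bot.read_camera("wrist"); t=bot.read_camera("top")
pickle.dump(c,open("w6.pkl","wb"));print(s["eef_pos"],s["force"],s["clock"])
cv2.imwrite("pics/t6.png",t[:,:,::-1]);cv2.imwrite("pics/w6.png",i[:,:,::-1])
tt=cv2.resize(t[130:270,180:460],(640,320),interpolation=cv2.INTER_CUBIC)
cv2.imwrite("pics/both6.png",cv2.resize(np.vstack([i[:260],tt]),(640,580))[:,:,::-1])
E
```

```text
clock: 24.77
eef_pos: [510.1, 316.5, 258.9]
orientation: [-179.9, 0.2, -125.5]
force: [0.1, 1.0, 0.5]
width: 0.997
finger_force: 0.0
clock: 25.43
eef_pos: [472.3, 264.0, 275.6]
orientation: [-180.0, 0.0, -125.5]
force: [-0.3, -0.5, 1.0]
width: 1.0
finger_force: 0.0
[472.3407981  263.98894147 275.60930587] [-0.34622645 -0.48236612  1.02958739] 25.4333
```

View pics/both6.png

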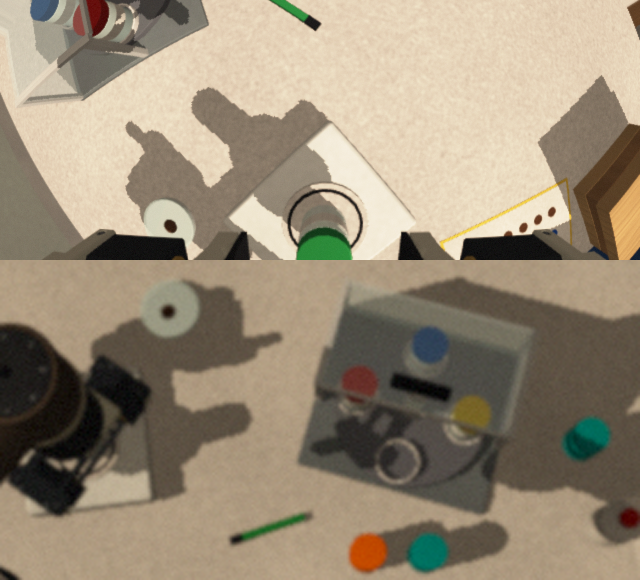

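The jar stands upright on the plate (cap near (323,245)). The other three jars are in their pockets, and the dish, bottle and pen are undisturbed. I'll check the centring with numbers.

Run:
```python
from h import *
import pickle
from scipy.optimize import least_squares
c=pickle.load(open("w6.pkl","rb"));I=cv2.imread("pics/w6.png");W=I.max(2).astype(np.float32);H=cv2.cvtColor(I,cv2.COLOR_BGR2HSV)
m=cv2.inRange(H,(45,80,110),(85,255,255));m[:,:280]=0;m[:,370:]=0;m[:200]=0
cs,_=cv2.findContours(m,0,2);k=max(cs,key=cv2.contourArea);print(cv2.boundingRect(k),cv2.contourArea(k))
e=cv2.fitEllipse(cv2.convexHull(k));print(e,onz("wrist",*e[0],179,c))
P=[]
for a in np.radians(np.arange(-180,5,3)):
    r=np.arange(28,46,.5);x=(325+r*np.cos(a)).astype(np.float32);y=(226+r*np.sin(a)).astype(np.float32)
    s=cv2.remap(W,x[None],y[None],1)[0];j=s.argmin()
    if s[j]<70:P.append((x[j],y[j]))
for z in(92,94,96):
    Q=np.array([onz("wrist",*p,z,c)[:2] for p in P]);print(len(P),z,least_squares(lambda v:np.hypot(*(Q-v[:2]).T)-v[2],[510,316,43],loss="soft_l1").x.round(1))
```

```text
(296, 236, 56, 36) 1623.0
((323.673828125, 258.5063171386719), (46.14387512207031, 55.69376754760742), 86.67672729492188) [509.15680212 314.1730659  179.        ]
62 92 [509.6 316.9  43.3]
62 94 [509.1 316.2  43. ]
62 96 [508.6 315.5  42.7]
```

The jar is centred on the ring to within about 2 mm, so I hand in.

```bash
python3 -c "
from cell import bot;print(bot.sign_off())"
```

```text
the job is handed in; nothing more can be done
None
```

The job is handed in at about 25.5 s: the green-capped jar stands upright on the stage plate, within about 2 mm of the centre by the camera fit. The plate dipped only about 1 mm, and the other three jars, dish, bottle and pen looked undisturbed in the last pictures.

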